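# Set up the long bench stone for honing

### The job

Draw the long sharpening stone straight up out of its slot in the wooden stone till and lay it flat, lengthwise and centred, on the bar of the honing holder between the two jaws; then slide the loose jaw up until the stone is held snug between both jaws. In the till you can only take it by its broad faces, so you will need to stand it on the bench and take it again by its narrow edges. The stone chips: never drop it or let it topple, and leave the other stones and the tools on the bench undisturbed.

Things in the scene. Friction and masses are not known exactly. Their poses are not given: they have to be found in the camera images.
- stone: The stone to set up: the longest of three grey stones, a plain square-edged slab 50 mm (its x) by 25 mm (its y) by 150 mm (its z), 0.38 to 0.54 kg. Origin at the centre of one end. Starts upright in any of the three slots, x and y along the till's, top 160 mm above the bench: the only one above the till's walls. Stood on end on the bench it stays up unless nudged hard.
- stone_mid (a point): Centre of the long stone (75 mm along its z from its origin); axes as stone. In the holder either broad face may be up and either end may point either way. The bench between till and holder is clear over at least 120 mm, 0.45 to 0.65 m ahead of the robot: room to stand the stone.
- till: Wooden stone till, fixed: open-topped box 98 mm (its x) by 232 mm (its y), walls 12 mm thick, 145 mm high. Origin at the centre of its underside, z up. Stones stand on end in three snug slots, each 53 mm (x) by 28 mm (y), centred at y = -60, 0, +60 mm, from a floor 10 mm above the bench up to 95 mm. It stands on the left or right half of the bench, the holder on the other.
- till_slot1 (a point): Middle of the mouth of the till's middle slot, 95 mm above the bench; axes as the till. Above this height the till is one open channel, 74 mm wide (x) and 208 mm long (y), for the fingers: they fit only from straight above, beside the two stone faces that look along +y and -y of the till, with about 30 mm free on each of these sides.
- short_stone: Bystander: a shorter square-edged grey stone 50 x 25 x 100 mm, upright in another slot. Origin at the centre of its lower end.
- slip_stone: Bystander: a grey stone with rounded edges 50 x 24 x 115 mm, upright in another slot. Origin at the centre of its lower end.
- holder: Honing holder, fixed: level steel bar 290 mm long (its x, -125 to +165 mm), 36 mm wide (its y; the stone overhangs it), upper face 36 mm and underside 24 mm above the bench, open beside and below except for two cross feet 30 mm long, 86 mm wide, 27 mm high at x = -107 and +147 mm. Origin on the bench under the bar at x = 0, z up; x roughly along world +y.
- fixed_jaw_face (a point): Middle of the inner face of the holder's fixed jaw, at x = -85 mm of the holder, 7 mm above the bar; axes as the holder. The jaw is 44 mm wide, 14 mm high above the bar and 22 mm thick. With the stone snug between the jaws the stone's centre is at x = -10 mm, y = 0, z = 48.5 mm of the holder.
- jaw (a joint): Sliding jaw of the holder, m: 0 = fully open (gap between the jaws 190 mm), growing as it slides towards the fixed jaw (holder's -x); gap = 190 mm - value; 0.040 when it just holds the 150 mm stone, at most 0.070. Starts between 0 and 0.016. Slides with about 4 N of drag and stays where it is left; pushed on, it shoves the stone along the bar.
- jaw_face (a point): Middle of the sliding jaw's inner face, 7 mm above the bar, axes as the holder. The jaw is 44 mm wide, 40 mm long (holder's +x from this face) and 14.5 mm high above the bar.
- jaw_tab (a point): Thumb tab of the sliding jaw: upright rib 10 mm thick (holder's x), 36 mm wide (y), up to 32.5 mm above the bar, at the jaw's outer end. Its outer face, to push on, is 40 mm behind the jaw face and 5 mm to the holder's +x of this point; it reaches down to the bar, which goes on bare behind it. This point is 2.5 mm below the rib's top, mid-rib; axes as the holder.
- mallet: Bystander: dark turned carver's mallet standing on its head, 94 mm across, 240 mm high, at the far right of the bench. Origin under its centre.
- oil_can: Bystander: steel oil can with a spout, 56 mm across, 150 mm high, in the far middle. Origin under its centre.
- gouge: Bystander: gouge lying at the far left, 250 mm long, handle 31 mm thick. Origin under the ferrule where handle and steel meet; its x runs to the blade.
- bench_brush: Bystander: wooden bench brush lying at the far middle, right of the oil can, 150 x 40 x 38 mm. Origin under its centre; x along it.
- offcut: Bystander: wooden offcut 120 x 60 x 35 mm lying near the robot. Origin under its centre; x along it.

How it is judged:
By the outcome, as a careful person would: the job done as asked, in the order asked, and still so for the second after the job is handed in, with the robot touching nothing.
It also fails if it takes over 72 s, if anything falls off the work surface, if the arm or the gripper's body presses on something with over 40 N, if the wrist force passes 120 N, or if a joint passes its speed limit or range.

### The arm

A 6-joint arm with a two-finger parallel gripper is mounted at the origin on the work surface. World frame = base frame: x ahead of the robot, y to its left, z up, the work surface at z = 0. Lengths are in m, angles in rad, forces in N, time in s.
With the tool pointing down it reaches from about 0.35 to 0.775 m from the base axis. Payload 7.3 kg.
Tool frame: the origin (TCP) lies on the centre line of the jaws, within the pads' length; the fingertips stand ahead of it and the grasp point (between the pads) lies 11 mm behind it (robot.nose_length is the z of the fingertips in the tool frame, in m); z points along the fingers, y is the line along which they close (so a half turn about z gives the same grasp; the last joint's range is limited). The gripper opens to 92 mm and grips with 3 to 60 N. Pads are 19 mm wide; open, the fingers measure 130 mm over their backs; the gripper's body (75 mm by 190 mm) begins 47 mm behind the grasp point.
Start: joints at [-1.359, 0.342, 1.524, -0, 1.275, -0.146], TCP at [0.184, -0.492, 0.235] pointing down, gripper open.
Joint ranges: [-2.53, 2.53], [-0.77, 2.02], [0.04, 2.7], [-1, 4.14], [0.28, 2.66], [-3.11, 3.11]. Speed limits (rad/s): [2.57, 2.57, 3.14, 3.14, 3.14, 3.14].

### API

Orientations are given as [roll, pitch, yaw] about the fixed x, y, z axes, in that order (R = Rz(yaw) Ry(pitch) Rx(roll)).
In Python, from cell import robot, cams gives the robot as it stands. The module is installed in compiled form; this text tells all that it offers.
- The arm moves only by the tool carry_out, never from a script. Its argument "deltas" is a list of rows, each a list of 7 numbers: the shift along the tool's x, y, z in cm, then the turn, a rotation vector about the tool's x, y, z in rad, then the opening, from 0 (shut) to 1 (fully open). A call has exactly 8 rows; each row shifts and turns the commanded pose from where the row before left it, along the tool's axes as they then stand; what a row does not reach is not made up. A row lasts 1/12 s, in which the tool goes at most 41.7 mm and 7.16 degrees, less where a joint would pass 70% of its speed; a pose out of reach is approached as far as the arm can. A call is refused whole if a number of a shift passes 4.17 or a number of a turn 0.125, either way. A call with a gripper value outside its range is refused whole. The fingers move at their own pace and stop on an object; "force" is the grip in N (left out, the last holds). Time passes only in rows, so rows that do not move let the fingers close, or fill a call up. It gives the time, the measured TCP pose, the force, the opening and the grip force at its end, in the units of the state.
- robot.observe(): the state, without advancing time (a new reading comes with each control period).
- cams.read_camera(name): name is "scene" or "top" or "wrist"; returns a dict with "image" (400x640x3 uint8, blue, green, red), "depth" (400x640 float32, m along the optical axis (not along the pixel's ray), 0 where there is no reading), "fx", "fy", "cx", "cy" (pixels), "world_to_cam" (4x4, takes a point from world to camera coordinates). Camera axes: x right, y up, looking along -z (the intrinsics and any distortion apply to the point x, -y, -z); pixel columns grow to the right and rows downward; lengths in m; the calibration is good to about 2 mm. A picture is of the moment at which its call begins.
- robot.hand_in(): hands the job in; it is judged then, once.
The state is a dict: "time": time; "qpos": joint angles; "qvel": joint speeds; "joint_efforts": joint torques, N m; "tool_pos": TCP position; "tool_rot": TCP orientation; "contact_force": force on the tool from outside, world axes, zero at the start; "torque": the same for the moment, N m; "opening": finger opening in m; "grip_force": force on a finger pad.
Only numpy, scipy, OpenCV 4.12 (cv2) and the standard library are available. Lean on these libraries where they do the work, as an engineer would, in place of code of your own. Each camera call takes 0.05 s, during which the arm holds its last target. There are 200 camera calls.

## Working session

There is one attempt and no reset: what is moved stays moved. The work goes in short steps, Python scripts to look and compute and a tool call to move; the robot and the scene stay as the last step left them, time stands still between calls to the robot, and variables do not carry over. Pictures are saved under pics/ and viewed, at most 10 in all, crops included, and the job is handed in when it is done.

Besides the shell and the picture viewer there is one more tool, called after "Request:" as name(argument=value, ...) on one line, values as JSON. carry_out: Moves the arm, as the interface text tells. Its arguments: {"type":"object","properties":{"deltas":{"type":"array","items":{"type":"array","items":{"type":"number"}}},"force":{"type":"number"}},"required":["deltas"]}

```bash
mkdir -p pics
cat > h.py <<'E'
import numpy as np, cv2
from cell import robot, cams
def pts(c):
    d=c["depth"]; v,u=np.mgrid[0:d.shape[0],0:d.shape[1]]
    P=np.stack([(u-c["cx"])/c["fx"]*d,-(v-c["cy"])/c["fy"]*d,-d],-1)
    M=np.linalg.inv(c["world_to_cam"])
    W=P@M[:3,:3].T+M[:3,3]; W[d<=0]=np.nan
    return W
E
python3 - <<'E'
from h import *
s=robot.observe(); print(s, robot.nose_length)
for n in("top","scene"):
    c=cams.read_camera(n); cv2.imwrite(f"pics/{n}0.png",c["image"]); np.savez(n+".npz",**{k:np.array(v) for k,v in c.items()})
    print([k for k in c],c["fx"],c["world_to_cam"])
    W=pts(c)
    for lo,hi in((.15,.165),(.14,.15),(.045,.055),(.06,.072)):
        m=(W[...,2]>lo)&(W[...,2]<hi)&(W[...,0]>.2)
        k,l,st,ce=cv2.connectedComponentsWithStats(m.astype(np.uint8))
        for i in range(1,k):
            if st[i,4]>40: print(n,lo,st[i],np.nanmean(W[l==i],0).round(3),cv2.minAreaRect(W[l==i][:,:2].astype(np.float32)))
E
```

```text
{'time': 0.0, 'qpos': array([-1.35900902e+00,  3.42711561e-01,  1.52499482e+00,  3.06144714e-05,
        1.27541734e+00, -1.46049995e-01]), 'qvel': array([ 0.000487  , -0.00012061,  0.00059315,  0.00012674, -0.00017244,
       -0.00143092]), 'joint_efforts': array([-2.90578799e-03, -4.31250215e+01, -2.44222373e+01,  7.16560520e-02,
        5.59416006e-02, -1.08159143e-04]), 'tool_pos': array([ 0.18380299, -0.49135781,  0.2340585 ]), 'tool_rot': array([-3.14008214e+00, -2.51781995e-04,  3.57828182e-01]), 'contact_force': array([ 0.8933501 , -0.30943628,  0.05399867]), 'torque': array([-0.01669272, -0.06420819, -0.01735195]), 'grip_force': 0.0, 'opening': 0.09194367066563325} 0.008
['image', 'depth', 'fx', 'fy', 'cx', 'cy', 'world_to_cam'] 373.5897929944687 [[-0.02339407 -0.99969617 -0.00776482  0.03843655]
 [ 0.97168442 -0.02456387  0.23500213 -0.59523211]
 [-0.23512146 -0.0020473   0.97196384 -1.0229449 ]
 [ 0.          0.          0.          1.        ]]
top 0.15 [105 192  14  52 181] [0.519 0.564 0.157] ((0.5300107598304749, 0.5704125761985779), (0.14291082322597504, 0.02340684644
[... 5734 characters left out ...]
5365913733839989, 0.02559051476418972), 34.743412017822266)
scene 0.06 [366  76  27   6  64] [0.533 0.564 0.066] ((0.5317520499229431, 0.5628073811531067), (0.09390173852443695, 0.010654914192855358), 15.44105339050293)
scene 0.06 [426  77  20  12  65] [0.722 0.615 0.066] ((0.720149040222168, 0.6205172538757324), (0.03941852226853371, 0.0681154727935791), 89.29309844970703)
scene 0.06 [447 184  25  11  57] [0.915 0.212 0.065] ((0.9149901270866394, 0.2123454511165619), (0.06980779767036438, 0.005203276872634888), 1.0722551345825195)
scene 0.06 [230 229  66  76 146] [ 0.535 -0.252  0.066] ((0.5387884378433228, -0.23467737436294556), (0.23935183882713318, 0.06403224170207977), 74.0715560913086)
```

View pics/top0.png

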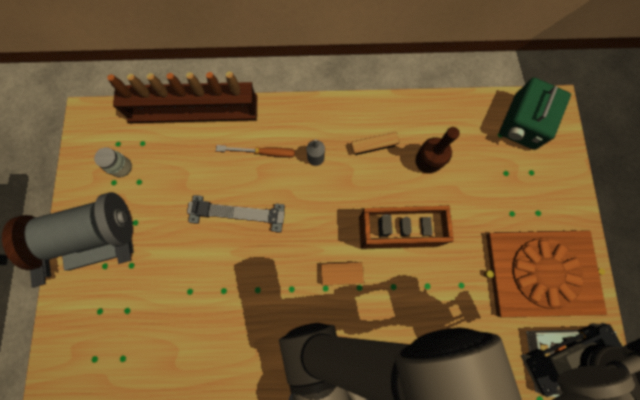

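View pics/scene0.png

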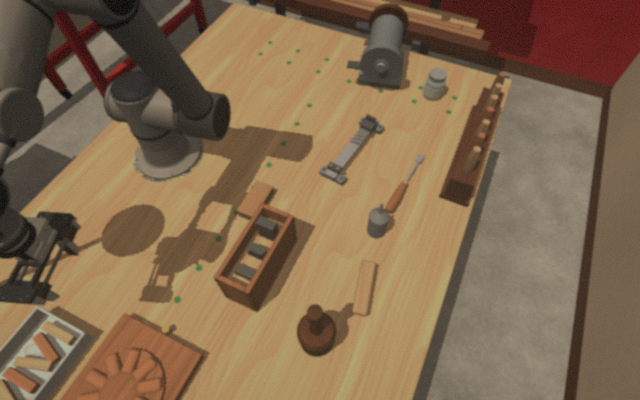

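Top view: till at pixel (408,226) with the long stone in its left (+y) slot at (387,225). The holder is at (236,213), fixed jaw on the right and tab on the left at (195,206). The scene view agrees.

First move: rise with a small sideways tilt, to learn which way joint 4 turns.

Request:
carry_out(deltas=[[0,0,-1,0,0.12,0,1],[0,0,-1,0,0.12,0,0.5],[0,0,-1,0,0,0,0.435],[0,0,-1,0,0,0,0.435],[0,0,-1,0,0,0,0.435],[0,0,-1,0,0,0,0.435],[0,0,0,0,0,0,0.435],[0,0,0,0,0,0,0.435]], force=40)

```text
time: 0.77
tool_pos: [0.1745, -0.4955, 0.2942]
tool_rot: [3.14, -0.239, 0.359]
contact_force: [-0.8, 0.5, -0.2]
opening: 0.0496
grip_force: 0.0
```

```bash
cat >> h.py <<'E'
from scipy.spatial.transform import Rotation as R
def to(pos,rpy,cur=None):
    "tool-frame shift (cm) first, then rotvec, from measured pose to the target"
    s=robot.observe(); R0=R.from_euler('xyz',s["tool_rot"]); T=R.from_euler('xyz',rpy)
    print("q",s["qpos"].round(3),"pos",s["tool_pos"].round(4),"rot",s["tool_rot"].round(4),"F",s["contact_force"].round(1),"t",round(s["time"],2),"op",round(s["opening"],4),"grip",round(s["grip_force"],1))
    print("shift before turn",(R0.inv().apply(np.array(pos)-s["tool_pos"])*100).round(2),"turn",(R0.inv()*T).as_rotvec().round(4),"shift after turn",(T.inv().apply(np.array(pos)-s["tool_pos"])*100).round(2))
E
python3 -c "
from h import *
to([.4925,-.164,.24],[np.pi,0,.007])
for n in('top','scene'):
    c=dict(np.load(n+'.npz')); W=pts(c)
    m=(W[...,2]>.027)&(W[...,2]<.045)&(W[...,0]>.25)&(W[...,0]<.8)&(abs(W[...,1])<.35)
    k,l,st,ce=cv2.connectedComponentsWithStats(m.astype(np.uint8))
    for i in range(1,k):
        if st[i,4]>60: print(n,st[i],cv2.minAreaRect(W[l==i][:,:2].astype(np.float32)))
"
```

```text
q [-1.515  0.32   1.416  0.229  1.48  -0.333] pos [ 0.1745 -0.4955  0.2942] rot [ 3.1401 -0.2388  0.3593] F [-0.8  0.5 -0.2] t 0.77 op 0.0496 grip 0.0
shift before turn [ 38.97 -19.87  15.03] turn [-0.0406 -0.2366  0.3504] shift after turn [ 32.04 -32.92   5.42]
top [351 133  49  21 582] ((0.7711129188537598, -0.1677003800868988), (0.04138653725385666, 0.15031230449676514), 11.427129745483398)
top [263 148  30   8 121] ((0.7512739896774292, 0.13918694853782654), (0.09171764552593231, 0.023036310449242592), 87.82417297363281)
top [207 203  64  20 755] ((0.5568398833274841, 0.2542339265346527), (0.18390223383903503, 0.043225836008787155), 82.65262603759766)
top [276 210   9  14  85] ((0.5397863984107971, 0.1299041211605072), (0.018537994474172592, 0.03966878727078438), 81.84736633300781)
top [322 263  42  23 877] ((0.37127363681793213, -0.048743147403001785), (0.060033053159713745, 0.12018931657075882), 1.1834555864334106)
scene [325 125  48  55 620] ((0.5553131103515625, 0.23455063998699188), (0.23647646605968475, 0.04432430863380432), 82.6939697265625)
scene [237 181  37  36 653] ((0.37119048833847046, -0.049636319279670715), (0.06098988652229309, 0.12327155470848083), 0.8292688131332397)
scene [387 186  17  24  98] ((0.7533315420150757, 0.13241331279277802), (0.09133254736661911, 0.022560197860002518), 80.59239959716797)
scene [223 234  74  76 219] ((0.5348438024520874, -0.24080559611320496), (0.250377357006073, 0.0890638455748558), 68.2257308959961)
scene [352 260  24  56 811] ((0.772528886795044, -0.16916197538375854), (0.03992771357297897, 0.1507362723350525), 12.205713272094727)
```

Request:
carry_out(deltas=[[0,0,0,-0.0135,-0.079,0.117,0.435],[0,0,0,-0.0135,-0.079,0.117,0.435],[0,0,0,-0.0135,-0.079,0.117,0.435],[2.46,-2.53,0.4,0,0,0,0.435],[2.46,-2.53,0.4,0,0,0,0.435],[2.46,-2.53,0.4,0,0,0,0.435],[2.46,-2.53,0.4,0,0,0,0.435],[2.46,-2.53,0.4,0,0,0,0.435]])

```text
time: 1.43
tool_pos: [0.2923, -0.3612, 0.2771]
tool_rot: [-3.135, -0.028, 0.048]
contact_force: [0.7, -0.8, 1.0]
opening: 0.0402
grip_force: 0.0
```

Request:
carry_out(deltas=[[2.46,-2.53,0.4,0,0,0,0.435],[2.46,-2.53,0.4,0,0,0,0.435],[2.46,-2.53,0.4,0,0,0,0.435],[2.46,-2.53,0.4,0,0,0,0.435],[2.46,-2.53,0.4,0,0,0,0.435],[2.46,-2.53,0.4,0,0,0,0.435],[2.46,-2.53,0.4,0,0,0,0.435],[1.8,-1.9,0.4,0,0,0,0.435]])

```text
time: 2.1
tool_pos: [0.4742, -0.1553, 0.2518]
tool_rot: [-3.135, -0.028, 0.049]
contact_force: [-0.4, -0.2, 0.6]
opening: 0.0402
grip_force: 0.0
```

```bash
python3 -c "
from h import *
c=cams.read_camera('wrist'); cv2.imwrite('pics/w1.png',c['image'])
W=pts(c); m=(W[...,2]>.15)&(W[...,2]<.168)&(abs(W[...,0]-.4925)<.06)&(abs(W[...,1]+.164)<.04)
p=W[m]; print(len(p),p.mean(0),cv2.minAreaRect(p[:,:2].astype(np.float32)))
m=(W[...,2]>.139)&(W[...,2]<.149); p=W[m]; print(len(p),cv2.minAreaRect(p[:,:2].astype(np.float32)))
to([.4925,-.164,.119],[np.pi,0,.007])
"
```

```text
1958 [ 0.49232478 -0.16384218  0.15986688] ((0.4912807047367096, -0.16393490135669708), (0.050117023289203644, 0.025016602128744125), 0.31031671166419983)
9395 ((0.4915851354598999, -0.22421163320541382), (0.09792888909578323, 0.2323273867368698), 0.2883284389972687)
q [-0.478  0.269  1.583  0.023  1.27   1.036] pos [ 0.4758 -0.1526  0.2511] rot [-3.1329 -0.0287  0.0508] F [-0.1  3.4 -1. ] t 2.15 op 0.0402 grip 0.0
shift before turn [ 1.23  1.34 13.24] turn [-0.0093 -0.0285  0.0439] shift after turn [ 1.66  1.15 13.21]
```

Request:
carry_out(deltas=[[0,0,0,-0.009,-0.0285,0.045,0.435],[0.8,0.6,1,0,0,0,0.435],[0.8,0.55,1,0,0,0,0.435],[0,0,0,0,0,0,0.435],[0,0,0,0,0,0,0.435],[0,0,0,0,0,0,0.435],[0,0,0,0,0,0,0.435],[0,0,0,0,0,0,0.435]])

```text
time: 2.82
tool_pos: [0.4888, -0.1696, 0.233]
tool_rot: [3.139, -0.001, 0.002]
contact_force: [0.3, -0.7, 0.2]
opening: 0.0401
grip_force: 0.0
```

```bash
python3 -c "
from h import *
to([.492,-.164,.119],[np.pi,0,.005])
"
```

```text
q [-0.481  0.329  1.549 -0.002  1.262  1.089] pos [ 0.4888 -0.1696  0.233 ] rot [ 3.1388e+00 -7.0000e-04  1.9000e-03] F [ 0.3 -0.7  0.2] t 2.82 op 0.0401 grip 0.0
shift before turn [ 0.32 -0.6  11.4 ] turn [ 0.0028 -0.0006 -0.0031] shift after turn [ 0.33 -0.56 11.4 ]
```

Request:
carry_out(deltas=[[0.3,-0.58,0,0,0,0,0.435],[0,0,2,0,0,0,0.435],[0,0,2,0,0,0,0.435],[0,0,1,0,0,0,0.435],[0,0,0,0,0,0,0.435],[0,0,0,0,0,0,0.435],[0,0,0,0,0,0,0.435],[0,0,0,0,0,0,0.435]])

```text
time: 3.48
tool_pos: [0.4925, -0.1644, 0.1835]
tool_rot: [3.138, -0.002, 0.002]
contact_force: [-0.1, -0.1, -0.2]
opening: 0.0403
grip_force: 0.0
```

```bash
python3 -c "
from h import *
to([.492,-.164,.119],[np.pi,0,.005])
"
```

```text
q [-0.468  0.378  1.621 -0.002  1.14   1.102] pos [ 0.4925 -0.1644  0.1835] rot [ 3.1382e+00 -1.8000e-03  1.8000e-03] F [-0.1 -0.1 -0.2] t 3.48 op 0.0403 grip 0.0
shift before turn [-0.06 -0.06  6.45] turn [ 0.0034 -0.0018 -0.0032] shift after turn [-0.05 -0.04  6.45]
```

Request:
carry_out(deltas=[[0,0,1.6,0,0,0,0.435],[0,0,1.6,0,0,0,0.435],[0,0,1.6,0,0,0,0.435],[0,0,1.6,0,0,0,0.435],[0,0,0,0,0,0,0.435],[0,0,0,0,0,0,0.435],[0,0,0,0,0,0,0.25],[0,0,0,0,0,0,0.2]], force=40)

```text
time: 4.15
tool_pos: [0.4927, -0.1646, 0.1198]
tool_rot: [3.138, -0.002, 0.002]
contact_force: [0.3, -0.2, 0.3]
opening: 0.0309
grip_force: 0.0
```

Request:
carry_out(deltas=[[0,0,0,0,0,0,0.1],[0,0,0,0,0,0,0.1],[0,0,0,0,0,0,0.1],[0,0,0,0,0,0,0.1],[0,0,0,0,0,0,0.1],[0,0,-0.3,0,0,0,0.1],[0,0,-0.5,0,0,0,0.1],[0,0,-0.5,0,0,0,0.1]])

```text
time: 4.82
tool_pos: [0.4914, -0.164, 0.1313]
tool_rot: [3.14, 0.002, 0.002]
contact_force: [0.1, -0.5, -3.7]
opening: 0.0245
grip_force: 39.9
```

```bash
python3 -c "
from h import *
to([.492,-.164,.290],[np.pi,0,.005])
"
```

```text
q [-0.469  0.438  1.689 -0.003  1.015  1.102] pos [ 0.4914 -0.164   0.1313] rot [3.1399e+00 1.5000e-03 1.9000e-03] F [ 0.1 -0.5 -3.7] t 4.82 op 0.0245 grip 39.9
shift before turn [  0.03   0.03 -15.87] turn [ 0.0017  0.0015 -0.0031] shift after turn [  0.06   0.   -15.87]
```

Request:
carry_out(deltas=[[0,0,-2,0,0,0,0.1],[0,0,-2,0,0,0,0.1],[0,0,-2,0,0,0,0.1],[0,0,-2,0,0,0,0.1],[0,0,-2,0,0,0,0.1],[0,0,-2,0,0,0,0.1],[0,0,-2,0,0,0,0.1],[0,0,-2,0,0,0,0.1]])

```text
time: 5.48
tool_pos: [0.4914, -0.1636, 0.2923]
tool_rot: [3.14, 0.001, 0.002]
contact_force: [0.2, 0.2, -5.1]
opening: 0.0247
grip_force: 40.0
```

Request:
carry_out(deltas=[[0,0,0,0,0,0,0.1],[0,0,0,0,0,0,0.1],[0.6,-3.2,0,0,0,0,0.1],[0.6,-3.2,0,0,0,0,0.1],[0.6,-3.2,0,0,0,0,0.1],[0.6,-3.2,0,0,0,0,0.1],[0.6,-3.2,0,0,0,0,0.1],[0.6,-3.2,0,0,0,0,0.1]])

```text
time: 6.15
tool_pos: [0.5267, 0.0299, 0.2887]
tool_rot: [3.139, 0.004, 0.002]
contact_force: [0.8, -0.8, -4.0]
opening: 0.0248
grip_force: 40.0
```

Request:
carry_out(deltas=[[0.3,-3.2,0,0,0,0,0.1],[0,0,0,0,0,0,0.1],[0,0,0,0,0,0,0.1],[0,0,2.2,0,0,0,0.1],[0,0,3,0,0,0,0.1],[0,0,3,0,0,0,0.1],[0,0,3,0,0,0,0.1],[0,0,3,0,0,0,0.1]])

```text
time: 6.82
tool_pos: [0.5294, 0.0586, 0.1465]
tool_rot: [3.139, 0.002, 0.001]
contact_force: [0.5, -0.0, -4.3]
opening: 0.0246
grip_force: 40.0
```

```bash
python3 -c "
from h import *
c=cams.read_camera('scene'); cv2.imwrite('pics/s2.png',c['image'][90:330,150:470])
W=pts(c); p=W[120:260,230:420].reshape(-1,3)
p=p[(p[:,2]>.012)&(p[:,2]<.1)&(abs(p[:,0]-.53)<.05)&(abs(p[:,1]-.06)<.04)]
print(len(p),p.min(0) if len(p) else '')
to([.53,.06,.110],[np.pi,0,.005])
"
```

```text
195 [0.50489981 0.04223884 0.03520112]
q [-0.032  0.451  1.636 -0.003  1.067  1.54 ] pos [0.526  0.0586 0.1405] rot [3.1391e+00 1.2500e-02 3.0000e-04] F [-3.2  0.8 -9.9] t 6.87 op 0.0253 grip 40.0
shift before turn [ 0.43 -0.14  3.05] turn [ 0.0024  0.0125 -0.0046] shift after turn [ 0.4  -0.13  3.05]
```

Request:
carry_out(deltas=[[0,0,0,0,0,0,0.1],[0,0,0,0,0,0,0.1],[0,0,1,0,0,0,0.1],[0,0,1,0,0,0,0.1],[0,0,0.4,0,0,0,0.1],[0,0,0,0,0,0,0.1],[0,0,0,0,0,0,0.1],[0,0,0,0,0,0,0.1]])

```text
time: 7.53
tool_pos: [0.5308, 0.0599, 0.1253]
tool_rot: [3.139, -0.001, 0.002]
contact_force: [0.2, -0.5, -5.1]
opening: 0.0244
grip_force: 40.0
```

```bash
python3 -c "
from h import *
to([.53,.06,.110],[np.pi,0,.005])
"
```

```text
q [-0.03   0.471  1.652 -0.003  1.018  1.541] pos [0.5308 0.0599 0.1253] rot [ 3.1391e+00 -7.0000e-04  2.0000e-03] F [ 0.2 -0.5 -5.1] t 7.53 op 0.0244 grip 40.0
shift before turn [-0.08 -0.01  1.53] turn [ 0.0025 -0.0007 -0.003 ] shift after turn [-0.08 -0.01  1.53]
```

View pics/s2.png

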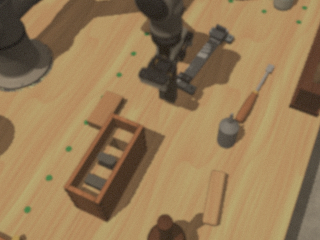

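Request:
carry_out(deltas=[[0,0,0.5,0.0025,0,0,0.1],[0,0,0.5,0,0,0,0.1],[0,0,0.3,0,0,0,0.1],[0,0,0.1,0,0,0,0.1],[0,0,0.05,0,0,0,0.1],[0,0,0,0,0,0,0.1],[0,0,0,0,0,0,0.1],[0,0,0,0,0,0,0.1]])

```text
time: 8.2
tool_pos: [0.5306, 0.0599, 0.1105]
tool_rot: [-3.142, -0.0, 0.002]
contact_force: [0.0, -1.3, -4.2]
opening: 0.0247
grip_force: 40.0
```

Request:
carry_out(deltas=[[0,0,0.05,0,0,0,0.1],[0,0,0.05,0,0,0,0.1],[0,0,0.0,0,0,0,0.1],[0,0,0,0,0,0,0.1],[0,0,0,0,0,0,0.1],[0,0,0,0,0,0,0.1],[0,0,0,0,0,0,0.1],[0,0,0,0,0,0,0.1]])

```text
time: 8.87
tool_pos: [0.5307, 0.0599, 0.1096]
tool_rot: [-3.141, -0.0, 0.002]
contact_force: [-0.2, -0.6, 0.3]
opening: 0.0248
grip_force: 40.0
```

Request:
carry_out(deltas=[[0,0,0,0,0,0,0.28],[0,0,0,0,0,0,0.32],[0,0,0,0,0,0,0.38],[0,0,0,0,0,0,0.5],[0,0,0,0,0,0,0.6],[0,0,0,0,0,0,0.6],[0,0,-0.5,0,0,0,0.6],[0,0,-1,0,0,0,0.6]])

```text
time: 9.53
tool_pos: [0.5297, 0.0599, 0.1239]
tool_rot: [-3.141, 0.003, 0.002]
contact_force: [-0.7, 0.6, 0.2]
opening: 0.0549
grip_force: 0.0
```

Request:
carry_out(deltas=[[0,0,-1.5,0,0,0,0.6],[0,0,-2,0,0,0,0.6],[0,0,-3,0,0,0,0.6],[0,0,-3,0,0,0,0.8],[0,0,-2,0,0,0,1],[0,0,0,0,0,0,1],[0,0,0,0,0,0,1],[0,0,0,0,0,0,1]])

```text
time: 10.2
tool_pos: [0.53, 0.0599, 0.2391]
tool_rot: [-3.141, 0.001, 0.002]
contact_force: [-0.6, -0.6, -0.2]
opening: 0.0841
grip_force: 0.0
```

```bash
python3 -c "
from h import *
for n in('wrist','scene'):
    c=cams.read_camera(n); 
    W=pts(c); m=(W[...,2]>.142)&(W[...,2]<.156)&(abs(W[...,0]-.53)<.05)&(abs(W[...,1]-.06)<.04)
    p=W[m]; print(n,len(p),p.mean(0),cv2.minAreaRect(p[:,:2].astype(np.float32)))
to([.53,.06,.110],[np.pi,0,.005])
"
```

```text
wrist 1934 [0.53136193 0.06010451 0.14983046] ((0.5297783613204956, 0.06003337353467941), (0.024851202964782715, 0.05035422742366791), 89.49321746826172)
scene 150 [0.53271744 0.05710243 0.14835342] ((0.531368613243103, 0.05871105194091797), (0.02819332480430603, 0.049348875880241394), 89.17487335205078)
q [-0.031  0.356  1.494  0.     1.295  1.538] pos [0.5298 0.0599 0.2383] rot [-3.1414e+00  2.5000e-03  1.9000e-03] F [-0.7 -0.6 -0.3] t 10.3 op 0.0897 grip 0.0
shift before turn [ 5.000e-02 -1.000e-02  1.283e+01] turn [-0.0002  0.0025 -0.0031] shift after turn [ 2.000e-02 -1.000e-02  1.283e+01]
```

Request:
carry_out(deltas=[[0,3.75,0,0,0,0,1],[0,3.75,0,0,0,0,1],[0,0,0,0,0,-0.112,1],[0,0,0,0,0,-0.112,1],[0,0,0,0,0,-0.112,1],[0,0,0,0,0,-0.112,1],[0,0,0,0,0,-0.112,1],[0,0,0,0,0,-0.112,1]])

```text
time: 10.97
tool_pos: [0.5301, -0.0152, 0.2381]
tool_rot: [-3.14, 0.002, 0.679]
contact_force: [0.6, 0.4, -0.2]
opening: 0.092
grip_force: 0.0
```

Request:
carry_out(deltas=[[0,0,0,0,0,-0.112,1],[0,0,0,0,0,-0.112,1],[0,0,0,0,0,-0.112,1],[0,0,0,0,0,-0.112,1],[0,0,0,0,0,-0.112,1],[0,0,0,0,0,-0.112,1],[0,0,0,0,0,-0.112,1],[0,0,0,0,0,-0.112,1]])

```text
time: 11.63
tool_pos: [0.5301, -0.0151, 0.2381]
tool_rot: [-3.139, -0.001, 1.575]
contact_force: [0.3, -0.0, 0.0]
opening: 0.0919
grip_force: 0.0
```

Request:
carry_out(deltas=[[0,0,0,0,0.112,0,1],[0,0,0,0,0.112,0,1],[0,0,0,0,0.112,0,1],[0,0,0,0,0.112,0,1],[0,0,0,0,0.112,0,1],[0,0,0,0,0.112,0,1],[0,0,0,0,0.112,0,1],[0,0,0,0,0.112,0,1]])

```text
time: 12.3
tool_pos: [0.5307, -0.0157, 0.2391]
tool_rot: [3.142, -0.902, 1.569]
contact_force: [0.0, -0.1, -0.8]
opening: 0.0918
grip_force: 0.0
```

Request:
carry_out(deltas=[[0,0,0,0,0.112,0,1],[0,0,0,0,0,0,1],[0,0,0,0,0,0,1],[0,0,0,0,0,0,1],[0,0,0,0,0,0,1],[0,0,0,0,0,0,1],[0,0,0,0,0,0,1],[0,0,0,0,0,0,1]])

```text
time: 12.97
tool_pos: [0.5307, -0.0147, 0.24]
tool_rot: [3.139, -1.007, 1.573]
contact_force: [-0.8, -0.2, -0.4]
opening: 0.0919
grip_force: 0.0
```

```bash
cat >> h.py <<'E'
def grasp_rpy(T,yaw): return (R.from_euler('z',yaw)*R.from_euler('x',np.pi)*R.from_euler('y',T)).as_euler('xyz')
E
python3 -c "
from h import *
T=np.radians(58); e=grasp_rpy(T,np.pi/2); z=R.from_euler('xyz',e).apply([0,0,1]); print(z)
G=np.array([.530,.060,.085]); to(G+z*.011-z*.1,e)
"
```

```text
[ 2.77555756e-16  8.48048096e-01 -5.29919264e-01]
q [-0.609  0.609  1.493  0.777  1.717 -0.775] pos [ 0.5307 -0.0147  0.24  ] rot [ 3.1394 -1.0066  1.5727] F [-0.8 -0.2 -0.4] t 12.97 op 0.0919 grip 0.0
shift before turn [-9.16 -0.08  5.7 ] turn [0.0006 0.0057 0.001 ] shift after turn [-9.19 -0.07  5.65]
```

```bash
python3 -c "
from h import *
e=grasp_rpy(.925,np.pi/2); r=R.from_euler('xyz',e); z=r.apply([0,0,1]); S=np.array([.530,.060,.090])+z*.006
to(S+[0,0,.14],e); print(S, 'down 14cm in tool axes',r.inv().apply([0,0,-14]))
"
```

```text
q [-0.609  0.609  1.493  0.777  1.717 -0.775] pos [ 0.5307 -0.0147  0.24  ] rot [ 3.1394 -1.0066  1.5727] F [-0.8 -0.2 -0.4] t 12.97 op 0.0919 grip 0.0
shift before turn [ 3.1  -0.07  7.44] turn [ 0.0006 -0.0816  0.001 ] shift after turn [ 3.69 -0.07  7.17]
[0.53       0.06479172 0.08638899] down 14cm in tool axes [-1.11806907e+01 -1.55431223e-15  8.42568429e+00]
```

Request:
carry_out(deltas=[[0,0,0,0.001,-0.0816,0.001,1],[1.23,-0.02,2.39,0,0,0,1],[1.23,-0.02,2.39,0,0,0,1],[1.23,-0.02,2.39,0,0,0,1],[-2,0,1.5,0,0,0,1],[0,0,0,0,0,0,1],[0,0,0,0,0,0,1],[0,0,0,0,0,0,1]])

```text
time: 13.63
tool_pos: [0.5305, 0.0638, 0.2016]
tool_rot: [-3.14, -0.926, 1.569]
contact_force: [1.0, -1.3, -0.2]
opening: 0.0917
grip_force: 0.0
```

```bash
python3 -c "
from h import *
e=grasp_rpy(.925,np.pi/2); r=R.from_euler('xyz',e); z=r.apply([0,0,1]); S=np.array([.530,.060,.090])+z*.006
to(S,e)
c=cams.read_camera('top'); cv2.imwrite('pics/t3.png',cv2.resize(c['image'][130:300,240:480],None,fx=2.5,fy=2.5))
W=pts(c);
# lowest depth points over the till area (arm)
m=(W[...,0]>.44)&(W[...,0]<.55)&(W[...,1]<-.105)&(W[...,1]>-.34)&(W[...,2]>.165); print('above till',m.sum(), np.nanmin(W[m][:,2]) if m.any() else '')
c=cams.read_camera('scene'); cv2.imwrite('pics/s3.png',cv2.resize(c['image'][100:320,150:420],None,fx=2.5,fy=2.5))
"
```

```text
q [-0.471  0.575  1.62   0.795  1.513 -0.76 ] pos [0.5305 0.0638 0.2016] rot [-3.1404 -0.9264  1.5688] F [ 1.  -1.3 -0.2] t 13.63 op 0.0917 grip 0.0
shift before turn [-9.15 -0.04  7.  ] turn [ 0.0004 -0.0014 -0.0012] shift after turn [-9.14 -0.05  7.01]
above till 2716 0.36618074381162147
```

View pics/s3.png

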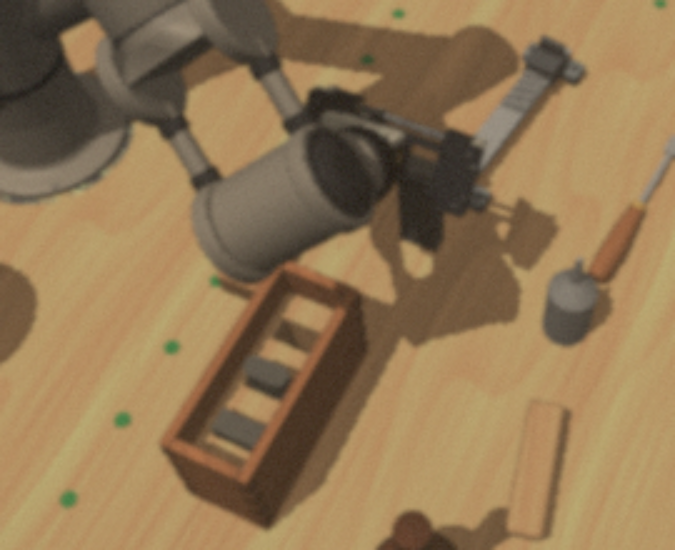

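```bash
python3 -c "
from h import *
s=robot.observe(); p0=s['tool_pos']; z=R.from_euler('xyz',s['tool_rot']).apply([0,0,1])
for n in('scene','top'):
    W=pts(cams.read_camera(n)).reshape(-1,3); W=W[np.isfinite(W).all(1)]
    d=W-p0; a=-(d@z); r=np.linalg.norm(d+a[:,None]*z,axis=1)
    for k in np.arange(.04,.46,.03):
        m=(a>k)&(a<k+.03)&(r<.12)&(W[:,2]>.17); q=r[m]
        if len(q)>5: print(n,round(k,2),len(q),np.percentile(q,[5,50,95]).round(3))
"
```

```text
scene 0.04 44 [0.039 0.073 0.093]
scene 0.07 778 [0.025 0.064 0.096]
scene 0.1 339 [0.023 0.074 0.095]
scene 0.13 106 [0.036 0.041 0.056]
scene 0.16 136 [0.033 0.037 0.04 ]
scene 0.19 185 [0.037 0.039 0.04 ]
scene 0.22 22 [0.037 0.043 0.051]
scene 0.25 22 [0.06  0.063 0.066]
scene 0.28 217 [0.066 0.071 0.115]
scene 0.31 1771 [0.037 0.07  0.115]
scene 0.34 1752 [0.011 0.038 0.063]
top 0.04 166 [0.031 0.067 0.091]
top 0.07 1199 [0.029 0.066 0.095]
top 0.1 556 [0.025 0.044 0.09 ]
top 0.13 404 [0.024 0.043 0.056]
top 0.16 365 [0.03  0.036 0.04 ]
top 0.19 405 [0.036 0.038 0.04 ]
top 0.22 355 [0.036 0.038 0.043]
top 0.25 235 [0.034 0.04  0.064]
top 0.28 309 [0.05  0.07  0.083]
top 0.31 1278 [0.035 0.063 0.1  ]
top 0.34 792 [0.012 0.04  0.063]
```

Request:
carry_out(deltas=[[-1.52,-0.03,1.17,0,0,0,1],[-1.52,-0.02,1.17,0,0,0,1],[-1.52,0,1.17,0,0,0,1],[-1.52,0,1.17,0,0,0,1],[0,0,0,0,0,0,1],[0,0,0,0,0,0,1],[0,0,0,0,0,0,1],[0,0,0,0,0,0,1]])

```text
time: 14.5
tool_pos: [0.53, 0.0649, 0.1253]
tool_rot: [3.141, -0.926, 1.571]
contact_force: [0.2, -0.1, -0.1]
opening: 0.0917
grip_force: 0.0
```

```bash
python3 -c "
from h import *
e=grasp_rpy(.925,np.pi/2); r=R.from_euler('xyz',e); z=r.apply([0,0,1]); S=np.array([.530,.060,.090])+z*.006
to(S,e)
"
```

```text
q [-0.469  0.687  1.674  0.81   1.396 -0.88 ] pos [0.53   0.0649 0.1253] rot [ 3.1406 -0.9259  1.5707] F [ 0.2 -0.1 -0.1] t 14.5 op 0.0917 grip 0.0
shift before turn [-3.12 -0.    2.33] turn [ 0.0011 -0.0009 -0.0001] shift after turn [-3.11 -0.    2.33]
```

Request:
carry_out(deltas=[[-1.04,0,0.78,0,0,0,1],[-1.04,0,0.78,0,0,0,1],[-1.04,0,0.77,0,0,0,0.8],[0,0,0,0,0,0,0.65],[0,0,0,0,0,0,0.58],[0,0,0,0,0,0,0.58],[0,0,0,0,0,0,0.58],[0,0,0,0,0,0,0.57]], force=10)

```text
time: 15.17
tool_pos: [0.5296, 0.065, 0.0855]
tool_rot: [-3.14, -0.926, 1.569]
contact_force: [0.5, 0.5, -0.0]
opening: 0.0569
grip_force: 0.0
```

```bash
python3 -c "
from h import *
e=grasp_rpy(.925,np.pi/2); r=R.from_euler('xyz',e); z=r.apply([0,0,1]); S=np.array([.530,.060,.090])+z*.006
to(S,e)
for n in('scene','top'):
    W=pts(cams.read_camera(n)); m=(W[...,2]>.143)&(W[...,2]<.156)&(abs(W[...,0]-.53)<.03)&(abs(W[...,1]-.063)<.02)
    p=W[m]; print(n,len(p),p.mean(0),cv2.minAreaRect(p[:,:2].astype(np.float32)))
"
```

```text
q [-0.469  0.753  1.689  0.821  1.342 -0.939] pos [0.5296 0.065  0.0855] rot [-3.1403 -0.9263  1.5691] F [ 0.5  0.5 -0. ] t 15.17 op 0.0569 grip 0.0
shift before turn [ 0.06  0.04 -0.07] turn [ 0.0001 -0.0013 -0.001 ] shift after turn [ 0.06  0.04 -0.07]
scene 144 [0.53191573 0.05778875 0.14849555] ((0.531168520450592, 0.05960887670516968), (0.027714567258954048, 0.04982216656208038), 88.86742401123047)
top 0 [nan nan nan] ((0.0, 0.0), (0.0, 0.0), 0.0)<string>:7: RuntimeWarning: Mean of empty slice.
  ret = um.true_divide(
```

Stone is unmoved. Close and grip.

Request:
carry_out(deltas=[[0,0,0,0,0,0,0.56],[0,0,0,0,0,0,0.55],[0,0,0,0,0,0,0.53],[0,0,0,0,0,0,0.5],[0,0,0,0,0,0,0.45],[0,0,0,0,0,0,0.4],[0,0,0,0,0,0,0.4],[0,0,0,0,0,0,0.4]], force=10)

```text
time: 15.93
tool_pos: [0.5299, 0.065, 0.0854]
tool_rot: [-3.141, -0.927, 1.569]
contact_force: [4.1, -0.7, 3.6]
opening: 0.0501
grip_force: 10.0
```

Request:
carry_out(deltas=[[0,0,0,0,0,0,0.4],[0,0,0,0,0,0,0.4],[0,0,0,0,0,0,0.4],[0.4,0,-0.3,0,0,0,0.4],[0.8,0,-0.6,0,0,0,0.4],[0.8,0,-0.6,0,0,0,0.4],[0,0,0,0,0,0,0.4],[0,0,0,0,0,0,0.4]], force=55)

```text
time: 16.6
tool_pos: [0.5293, 0.065, 0.1105]
tool_rot: [-3.14, -0.925, 1.57]
contact_force: [0.3, -0.8, -4.4]
opening: 0.0498
grip_force: 55.0
```

```bash
python3 -c "
from h import *
hx=np.array([.1280,.9918,0]); yaw=np.arctan2(.9918,.1280); print(yaw)
e=grasp_rpy(.925-np.pi/2,yaw); r=R.from_euler('xyz',e)
fz=r.apply([0,0,1]); C=np.array([.5548,.2341,.0485]); print(fz)
# stone centre sits 15mm from the gripped point towards stone bottom (-hx end)
S=C+hx*.015+fz*.006
print(S); to(S+[0,0,.15],e)
"
```

```text
1.442447505497273
[-0.07703285 -0.59688426 -0.79862076]
[0.5562578  0.24539569 0.04370828]
q [-0.469  0.711  1.681  0.813  1.375 -0.902] pos [0.5293 0.065  0.1105] rot [-3.1402 -0.9253  1.5695] F [ 0.3 -0.8 -4.4] t 16.6 op 0.0498 grip 55.0
shift before turn [17.5   2.69  9.4 ] turn [-0.0208 -1.5687  0.1409] shift after turn [  9.55   0.37 -17.62]
```

Request:
carry_out(deltas=[[1.6,0,-1.2,0,0,0,0.4],[2.4,0,-1.8,0,0,0,0.4],[2.4,0,-1.8,0,0,0,0.4],[2.4,0,-1.8,0,0,0,0.4],[0.8,0,-0.6,0,0,0,0.4],[0,0,0,-0.0015,-0.06,0.005,0.4],[0,0,0,-0.0015,-0.09,0.008,0.4],[0,0,0,-0.0015,-0.09,0.009,0.4]])

```text
time: 17.27
tool_pos: [0.529, 0.0644, 0.2286]
tool_rot: [-3.12, -0.682, 1.537]
contact_force: [-0.3, 0.3, -5.3]
opening: 0.0496
grip_force: 55.0
```

Request:
carry_out(deltas=[[0,0,0,-0.0015,-0.1,0.009,0.4],[0,0,0,-0.0015,-0.1,0.009,0.4],[0,0,0,-0.0015,-0.1,0.009,0.4],[0,0,0,-0.0015,-0.1,0.009,0.4],[0,0,0,-0.0015,-0.1,0.009,0.4],[0,0,0,-0.0015,-0.1,0.009,0.4],[0,0,0,-0.0015,-0.1,0.009,0.4],[0,0,0,-0.0015,-0.1,0.009,0.4]])

```text
time: 17.93
tool_pos: [0.5288, 0.0654, 0.2293]
tool_rot: [-3.117, 0.12, 1.484]
contact_force: [0.3, 0.1, -4.7]
opening: 0.05
grip_force: 55.0
```

Request:
carry_out(deltas=[[0,0,0,-0.0015,-0.1,0.009,0.4],[0,0,0,-0.0015,-0.1,0.009,0.4],[0,0,0,-0.0015,-0.1,0.009,0.4],[0,0,0,-0.0015,-0.1,0.009,0.4],[0,0,0,-0.0015,-0.09,0.009,0.4],[0,0,0,0,-0.04,0.005,0.4],[0,0,0,0,0,0,0.4],[0,0,0,0,0,0,0.4]])

```text
time: 18.6
tool_pos: [0.5289, 0.0659, 0.2282]
tool_rot: [-3.14, 0.645, 1.44]
contact_force: [0.3, 0.1, -3.9]
opening: 0.0497
grip_force: 55.0
```

```bash
cat >> h.py <<'E'
hx=np.array([.1280,.9918,0]); YAW=np.arctan2(.9918,.1280); EP=grasp_rpy(.925-np.pi/2,YAW)
FZ=R.from_euler('xyz',EP).apply([0,0,1]); SP=np.array([.5548,.2341,.0485])+hx*.015+FZ*.006
E
python3 -c "
from h import *
to(SP+[0,0,.15],EP)
"
```

```text
q [ 0.299  0.55   1.384 -0.578  1.522  0.553] pos [0.5289 0.0659 0.2282] rot [-3.14    0.6449  1.4404] F [ 0.3  0.1 -3.9] t 18.6 op 0.0497 grip 55.0
shift before turn [16.58  0.36 -8.16] turn [-0.0028 -0.0008 -0.0017] shift after turn [16.58  0.41 -8.17]
```

Request:
carry_out(deltas=[[1.4,0.03,-0.7,-0.003,-0.001,-0.0017,0.4],[2.7,0.07,-1.35,0,0,0,0.4],[2.7,0.07,-1.35,0,0,0,0.4],[2.7,0.07,-1.35,0,0,0,0.4],[2.7,0.07,-1.35,0,0,0,0.4],[2.7,0.07,-1.35,0,0,0,0.4],[1.7,0.03,-0.75,0,0,0,0.4],[0,0,0,0,0,0,0.4]])

```text
time: 19.27
tool_pos: [0.5572, 0.2485, 0.1935]
tool_rot: [3.139, 0.644, 1.443]
contact_force: [-2.1, -1.3, -4.9]
opening: 0.0495
grip_force: 55.0
```

Request:
carry_out(deltas=[[0,0,0,0,0,0,0.4],[0,0,0,0,0,0,0.4],[0,0,0,0,0,0,0.4],[0,0,0,0,0,0,0.4],[0,0,0,0,0,0,0.4],[0,0,0,0,0,0,0.4],[0,0,0,0,0,0,0.4],[0,0,0,0,0,0,0.4]])

```text
time: 19.93
tool_pos: [0.5573, 0.2449, 0.1957]
tool_rot: [3.136, 0.647, 1.438]
contact_force: [-0.6, -0.6, -4.2]
opening: 0.0492
grip_force: 55.0
```

```bash
python3 -c "
from h import *
to(SP,EP)
for n in('scene','top','wrist'):
    c=cams.read_camera(n); cv2.imwrite(f'pics/{n}4.png',c['image']); W=pts(c); np.save(n+'4.npy',W)
    # coordinates in holder frame
    O=np.array([.5561,.2440,0]); hy=np.array([-hx[1],hx[0],0])
    d=W-O; X=d@hx; Y=d@hy; Z=W[...,2]
    m=(abs(X+.01)<.1)&(abs(Y)<.035)&(Z>.16)&(Z<.225)
    print(n,m.sum(), np.percentile(X[m],[1,99]).round(4),np.percentile(Y[m],[1,99]).round(4),np.percentile(Z[m],[1,50,99]).round(4))
    for a in(-.085,-.07,-.055,-.04,.0,.02,.04,.06): 
        k=m&(abs(X-a)<.008)
        if k.sum()>5: print('  x',a,k.sum(),'ztop',np.percentile(Z[k],90).round(4))
    for lo,hi in((.045,.055),(.062,.072)):
        m=(Z>lo)&(Z<hi)&(abs(Y)<.04)&(abs(X)<.17)
        k,l,st,ce=cv2.connectedComponentsWithStats(m.astype(np.uint8))
        for i in range(1,k):
            if st[i,4]>40: print('  jaw',lo,st[i,4],np.percentile(X[l==i],[2,98]).round(4),np.percentile(Y[l==i],[2,98]).round(4))
"
```

```text
q [ 0.532  0.793  1.017 -0.506  1.74   0.682] pos [0.5573 0.2449 0.1957] rot [3.1361 0.6467 1.4376] F [-0.6 -0.6 -4.2] t 19.93 op 0.0492 grip 55.0
shift before turn [ 9.19 -0.18 12.1 ] turn [ 0.0026  0.0009 -0.0038] shift after turn [ 9.18 -0.11 12.11]
scene 852 [-0.0859  0.0603] [-0.0335  0.0318] [0.1895 0.2116 0.2222]
  x -0.085 136 ztop 0.2135
  x -0.07 92 ztop 0.214
  x -0.055 84 ztop 0.2134
  x -0.04 84 ztop 0.2137
  x 0.0 122 ztop 0.2159
  x 0.02 67 ztop 0.2153
  x 0.04 57 ztop 0.2136
  x 0.06 35 ztop 0.2133
  jaw 0.045 112 [0.0972 0.1345] [-0.0215  0.0198]
  jaw 0.045 82 [-0.1088 -0.0868] [-0.0213  0.0203]
top 1112 [-0.0837  0.053 ] [-0.032   0.0316] [0.1927 0.2126 0.2211]
  x -0.085 84 ztop 0.2149
  x -0.07 132 ztop 0.2152
  x -0.055 131 ztop 0.215
  x -0.04 133 ztop 0.2147
  x 0.0 183 ztop 0.2159
  x 0.02 116 ztop 0.2155
  x 0.04 43 ztop 0.215
  x 0.06 16 ztop 0.2157
  jaw 0.045 110 [-0.1062 -0.085 ] [-0.0209  0.0216]
wrist 18093 [-0.0427  0.067 ] [-0.0315  0.032 ] [0.1894 0.2127 0.2234]
  x -0.04 685 ztop 0.2135
  x 0.0 377 ztop 0.2135
  x 0.02 748 ztop 0.2226
  x 0.04 2591 ztop 0.2134
  x 0.06 10849 ztop 0.2132
```

View pics/wrist4.png

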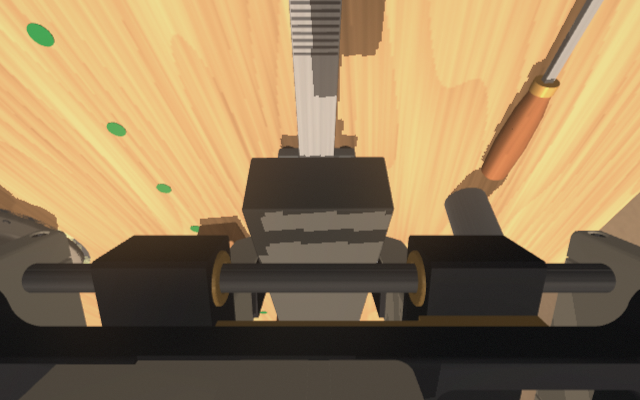

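```bash
python3 -c "
from h import *
r=R.from_euler('xyz',EP)
to(SP+hx*.007+[0,0,.152],EP); print('down 1cm',r.inv().apply([0,0,-1]))
"
```

```text
q [ 0.532  0.793  1.016 -0.506  1.74   0.682] pos [0.5573 0.245  0.1956] rot [3.1361 0.6468 1.4379] F [-0.8 -0.6 -4.9] t 20.08 op 0.0496 grip 55.0
shift before turn [ 0.57 -0.11 -0.45] turn [ 0.0028  0.001  -0.0036] shift after turn [ 0.57 -0.11 -0.45]
down 1cm [ 6.01834592e-01 -1.66533454e-16  7.98620763e-01]
```

Request:
carry_out(deltas=[[0.57,-0.11,-0.45,0.003,0.001,-0.0036,0.4],[0.72,0,0.96,0,0,0,0.4],[1.44,0,1.92,0,0,0,0.4],[1.44,0,1.92,0,0,0,0.4],[1.44,0,1.92,0,0,0,0.4],[1.44,0,1.92,0,0,0,0.4],[0.72,0,0.96,0,0,0,0.4],[0,0,0,0,0,0,0.4]])

```text
time: 20.75
tool_pos: [0.5554, 0.2515, 0.0718]
tool_rot: [-3.134, 0.649, 1.447]
contact_force: [-0.2, -0.4, -4.2]
opening: 0.0496
grip_force: 55.0
```

Request:
carry_out(deltas=[[0,0,0,0,0,0,0.4],[0,0,0,0,0,0,0.4],[0,0,0,0,0,0,0.4],[0,0,0,0,0,0,0.4],[0,0,0,0,0,0,0.4],[0,0,0,0,0,0,0.4],[0,0,0,0,0,0,0.4],[0,0,0,0,0,0,0.4]])

```text
time: 21.42
tool_pos: [0.5572, 0.2521, 0.0759]
tool_rot: [-3.142, 0.646, 1.442]
contact_force: [0.8, 0.5, -3.5]
opening: 0.0495
grip_force: 55.0
```

```bash
python3 -c "
from h import *
to(SP+hx*.007,EP)
c=cams.read_camera('scene'); cv2.imwrite('pics/s5.png',cv2.resize(c['image'][90:210,290:430],None,fx=5,fy=5,interpolation=cv2.INTER_CUBIC)); 
O=np.array([.5561,.2440,0]); hy=np.array([-hx[1],hx[0],0])
for n in('scene','top'):
    W=pts(cams.read_camera(n)); d=W-O; X=d@hx; Y=d@hy; Z=W[...,2]
    for x in(-.1,-.085,-.08,-.075,-.07,-.06,-.05,-.04,.05,.06,.07,.08,.09,.1,.11):
        k=(abs(X-x)<.0025)&(abs(Y)<.015)
        print(n,x,k.sum(),np.nanmedian(Z[k]).round(4),end='; ')
    m=(abs(X+.06)<.02)&(Z>.055)&(Z<.1); print('Y ext',np.percentile(Y[m],[2,98]).round(4))
"
```

```text
q [ 0.54   0.917  1.105 -0.492  1.558  0.786] pos [0.5572 0.2521 0.0759] rot [-3.1416  0.6457  1.4422] F [ 0.8  0.5 -3.5] t 21.42 op 0.0495 grip 55.0
shift before turn [ 1.95 -0.    2.55] turn [-0.0001 -0.0001 -0.0002] shift after turn [ 1.95 -0.    2.55]
scene -0.1 16 0.0489; scene -0.085 4 0.0486; scene -0.08 20 0.0855; scene -0.075 47 0.0758; scene -0.07 23 0.0901; scene -0.06 21 0.0888; scene -0.05 14 0.0902; scene -0.04 16 0.0918; scene 0.05 40 0.1677; scene 0.06 32 0.1776; scene 0.07 72 0.1938; scene 0.08 34 0.2026; scene 0.09 55 0.2385; scene 0.1 29 0.2569; scene 0.11 36 0.2702; Y ext [-0.0261  0.0224]
top -0.1 16 0.0506; top -0.085 11 0.048; top -0.08 15 0.0364; top -0.075 46 0.0787; top -0.07 22 0.0924; top -0.06 19 0.0933; top -0.05 18 0.093; top -0.04 20 0.0926; top 0.05 36 0.1708; top 0.06 37 0.1786; top 0.07 52 0.1966; top 0.08 35 0.2282; top 0.09 55 0.2368; top 0.1 40 0.2598; top 0.11 39 0.2708; Y ext [-0.025   0.0242]
```

Request:
carry_out(deltas=[[0.48,0,0.64,0,0,0,0.4],[0.48,0,0.64,0,0,0,0.4],[0.48,0,0.64,0,0,0,0.4],[0.3,0,0.4,0,0,0,0.4],[0,0,0,0,0,0,0.4],[0,0,0,0,0,0,0.4],[0,0,0,0,0,0,0.4],[0,0,0,0,0,0,0.4]])

```text
time: 22.23
tool_pos: [0.5574, 0.2522, 0.0471]
tool_rot: [3.141, 0.645, 1.442]
contact_force: [-0.0, 0.2, -4.4]
opening: 0.0497
grip_force: 55.0
```

Request:
carry_out(deltas=[[0.06,0,0.08,0,0,0,0.4],[0.06,0,0.08,0,0,0,0.4],[0,0,0,0,0,0,0.4],[0,0,0,0,0,0,0.4],[0,0,0,0,0,0,0.4],[0,0,0,0,0,0,0.4],[0,0,0,0,0,0,0.4],[0,0,0,0,0,0,0.4]])

```text
time: 22.9
tool_pos: [0.5571, 0.252, 0.0447]
tool_rot: [-3.141, 0.646, 1.442]
contact_force: [0.5, 0.8, -4.6]
opening: 0.0494
grip_force: 55.0
```

Request:
carry_out(deltas=[[0.06,0,0.08,0,0,0,0.4],[0,0,0,0,0,0,0.4],[0,0,0,0,0,0,0.4],[0,0,0,0,0,0,0.4],[0,0,0,0,0,0,0.4],[0,0,0,0,0,0,0.4],[0,0,0,0,0,0,0.4],[0,0,0,0,0,0,0.4]])

```text
time: 23.57
tool_pos: [0.5571, 0.252, 0.0437]
tool_rot: [-3.141, 0.646, 1.442]
contact_force: [-0.4, 0.3, -4.8]
opening: 0.0494
grip_force: 55.0
```

```bash
python3 -c "
from h import *
to(SP+hx*.007,EP)"
```

```text
q [ 0.54   0.955  1.12  -0.493  1.512  0.811] pos [0.5571 0.252  0.0437] rot [-3.1413  0.6459  1.4424] F [-0.4  0.3 -4.8] t 23.57 op 0.0494 grip 55.0
shift before turn [ 0.02  0.   -0.02] turn [-0.0003  0.0001 -0.    ] shift after turn [ 0.02  0.   -0.02]
```

Request:
carry_out(deltas=[[0.06,0,0.08,0,0,0,0.4],[0,0,0,0,0,0,0.4],[0,0,0,0,0,0,0.4],[0,0,0,0,0,0,0.4],[0.03,0,0.04,0,0,0,0.4],[0,0,0,0,0,0,0.4],[0,0,0,0,0,0,0.4],[0,0,0,0,0,0,0.4]])

```text
time: 24.23
tool_pos: [0.5572, 0.252, 0.0435]
tool_rot: [3.141, 0.646, 1.442]
contact_force: [-3.6, 0.2, 6.6]
opening: 0.0499
grip_force: 55.0
```

Request:
carry_out(deltas=[[0,0,0,0,0,0,0.56],[0,0,0,0,0,0,0.6],[0,0,0,0,0,0,0.7],[0,0,0,0,0,0,0.8],[0,0,0,0,0,0,0.8],[0,0,0,0,0,0,0.8],[0,0,-0.5,0,0,0,0.8],[0,0,-1,0,0,0,0.8]])

```text
time: 24.9
tool_pos: [0.5578, 0.2605, 0.0537]
tool_rot: [-3.139, 0.647, 1.443]
contact_force: [0.5, -0.0, 0.6]
opening: 0.0735
grip_force: 0.0
```

Request:
carry_out(deltas=[[0,0,-2,0,0,0,0.8],[0,0,-3,0,0,0,0.8],[0,0,-3,0,0,0,0.8],[0,0,-3,0,0,0,0.8],[0,0,-2,0,0,0,0.6],[0,0,0,0,0.1,0,0.4],[0,0,0,0,0.1,0,0.2],[0,0,0,0,0.1,0,0]])

```text
time: 25.57
tool_pos: [0.5684, 0.3405, 0.1588]
tool_rot: [3.14, 0.34, 1.443]
contact_force: [-0.3, -0.3, 0.3]
opening: 0.0515
grip_force: 0.0
```

Request:
carry_out(deltas=[[0,0,0,0,0.1,0,0],[0,0,0,0,0.1,0,0],[0,0,0,0,0.1,0,0],[0,0,0,0,0.045,0,0],[0,0,0,0,0,0,0],[0,0,0,0,0,0,0],[0,0,0,0,0,0,0],[0,0,0,0,0,0,0]])

```text
time: 26.23
tool_pos: [0.5682, 0.3395, 0.1578]
tool_rot: [-3.141, 0.002, 1.444]
contact_force: [-0.9, 0.3, -0.2]
opening: 0.0014
grip_force: 0.0
```

```bash
python3 -c "
from h import *
O=np.array([.5561,.2440,0]); hy=np.array([-hx[1],hx[0],0]); 
to(O+hx*.172+[0,0,.14],[np.pi,0,YAW])
for n in('scene','top','wrist'):
    c=cams.read_camera(n); W=pts(c); d=W-O; X=d@hx; Y=d@hy; Z=W[...,2]
    if n=='top': cv2.imwrite('pics/t6.png',cv2.resize(c['image'][170:260,160:320],None,fx=4,fy=4))
    if n=='scene': cv2.imwrite('pics/s6.png',cv2.resize(c['image'][90:210,290:430],None,fx=5,fy=5))
    for lo,hi,b in((.056,.0645,.11),(.045,.0545,.17),(.0645,.072,.17)):
        m=(Z>lo)&(Z<hi)&(abs(Y)<.04)&(abs(X)<b)
        k,l,st,ce=cv2.connectedComponentsWithStats(m.astype(np.uint8))
        for i in range(1,k):
            if st[i,4]>40: print(n,lo,st[i,4],np.percentile(X[l==i],[1,99]).round(4),np.percentile(Y[l==i],[1,99]).round(4),np.percentile(Z[l==i],[2,98]).round(4))
"
```

```text
q [ 4.240e-01  6.560e-01  1.213e+00 -1.000e-03  1.273e+00  5.510e-01] pos [0.5682 0.3395 0.1578] rot [-3.1413e+00  1.8000e-03  1.4437e+00] F [-0.9  0.3 -0.2] t 26.23 op 0.0014 grip 0.0
shift before turn [7.57 0.03 1.77] turn [-0.0003  0.0018  0.0012] shift after turn [7.57 0.02 1.78]
scene 0.056 558 [-0.0788  0.0705] [-0.0266  0.0236] [0.0565 0.0635]
scene 0.045 112 [0.096  0.1354] [-0.0225  0.0202] [0.0452 0.0537]
scene 0.045 111 [-0.1097 -0.0749] [-0.0255  0.022 ] [0.0453 0.0538]
top 0.056 842 [-0.0754  0.0714] [-0.025   0.0243] [0.0569 0.0641]
top 0.045 101 [0.0997 0.1238] [-0.0221  0.0212] [0.0463 0.0539]
top 0.045 111 [-0.1064 -0.0846] [-0.0213  0.0216] [0.0456 0.0532]
wrist 0.056 74 [0.0706 0.0731] [0.0079 0.0255] [0.0562 0.062 ]
wrist 0.056 80 [0.0708 0.0732] [-0.0242 -0.0065] [0.0562 0.062 ]
wrist 0.045 1796 [0.1003 0.1391] [-0.0209  0.0223] [0.049  0.0518]
wrist 0.045 212 [0.0719 0.0732] [-0.0233  0.0249] [0.0452 0.0541]
wrist 0.0645 629 [0.1303 0.14  ] [-0.0165  0.0179] [0.0651 0.0698]
```

View pics/s6.png

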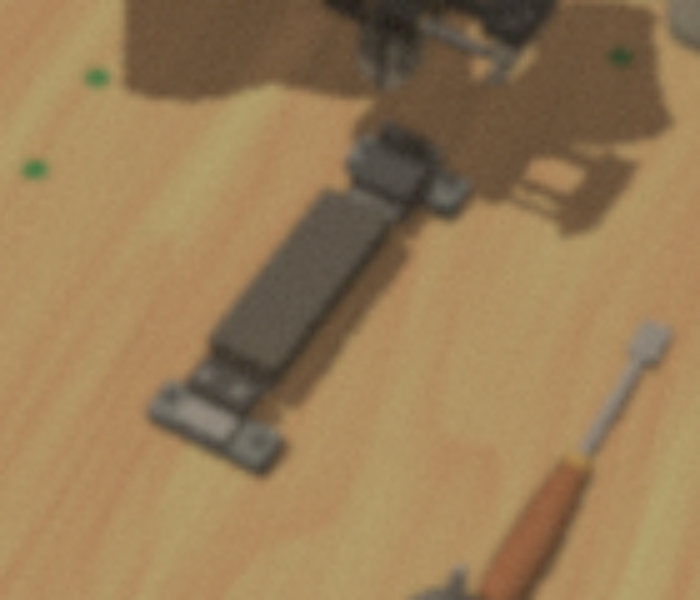

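Request:
carry_out(deltas=[[2.5,0,0,0,0.0018,0.001,0],[2.55,0,0,0,0,0,0],[2.55,0.02,0,0,0,0,0],[0,0,0,0,0,0,0],[0,0,0,0,0,0,0],[0,0,2,0,0,0,0],[0,0,2.5,0,0,0,0],[0,0,2,0,0,0,0]], force=20)

```text
time: 27.05
tool_pos: [0.5781, 0.4128, 0.0919]
tool_rot: [-3.141, 0.0, 1.441]
contact_force: [-0.5, -0.8, -0.4]
opening: 0.0003
grip_force: 0.0
```

Request:
carry_out(deltas=[[0,0,0,0,0,0,0],[0,0,0,0,0,0,0],[0,0,2,0,0,0,0],[0,0,1.9,0,0,0,0],[0,0,0,0,0,0,0],[0,0,0,0,0,0,0],[0,0,0,0,0,0,0],[0,0,0,0,0,0,0]])

```text
time: 27.72
tool_pos: [0.5794, 0.4145, 0.0565]
tool_rot: [3.139, -0.003, 1.441]
contact_force: [0.0, -0.4, 0.4]
opening: 0.0004
grip_force: 0.0
```

```bash
python3 -c "
from h import *
O=np.array([.5561,.2440,0]); to(O+hx*.1155+[0,0,.054],[np.pi,0,YAW])"
```

```text
q [5.130e-01 8.410e-01 1.139e+00 1.000e-03 1.157e+00 6.420e-01] pos [0.5794 0.4145 0.0565] rot [ 3.1389e+00 -3.1000e-03  1.4412e+00] F [ 0.  -0.4  0.4] t 27.72 op 0.0004 grip 0.0
shift before turn [-5.66 -0.12  0.23] turn [ 0.0027 -0.0031 -0.0013] shift after turn [-5.66 -0.13  0.25]
```

Request:
carry_out(deltas=[[-0.5,-0.06,0.1,0.0027,-0.003,-0.0013,0],[-0.5,-0.06,0.1,0,0,0,0],[-0.5,0,0,0,0,0,0],[-0.5,0,0,0,0,0,0],[-0.5,0,0,0,0,0,0],[-0.5,0,0,0,0,0,0],[-0.4,0,0,0,0,0,0],[-0.3,0,0,0,0,0,0]])

```text
time: 28.38
tool_pos: [0.5723, 0.3774, 0.0522]
tool_rot: [-3.139, 0.001, 1.442]
contact_force: [0.6, 4.3, -1.6]
opening: 0.0003
grip_force: 2.1
```

Request:
carry_out(deltas=[[-0.2,0,0,0,0,0,0],[-0.2,0,0,0,0,0,0],[-0.2,0,0,0,0,0,0],[-0.1,0,0,0,0,0,0],[0,0,0,0,0,0,0],[0,0,0,0,0,0,0],[0,0,0,0,0,0,0],[0,0,0,0,0,0,0]])

```text
time: 29.05
tool_pos: [0.5715, 0.3703, 0.0521]
tool_rot: [-3.139, 0.003, 1.443]
contact_force: [0.5, 1.9, 0.8]
opening: 0.0003
grip_force: 0.9
```

```bash
cat > m.py <<'E'
from h import *
O=np.array([.5561,.2440,0]); to(O+hx*.1155+[0,0,.054],[np.pi,0,YAW])
hy=np.array([-hx[1],hx[0],0])
print('tcp xh',(robot.observe()['tool_pos']-O)@hx)
for n in('scene','top','wrist'):
    W=pts(cams.read_camera(n)); d=W-O; X=d@hx; Y=d@hy; Z=W[...,2]
    for nm,lo,hi,b in(('stone',.056,.0645,.11),('jaw',.045,.0545,.17),('tab',.0645,.072,.17)):
        m=(Z>lo)&(Z<hi)&(abs(Y)<.04)&(abs(X)<b)
        k,l,st,ce=cv2.connectedComponentsWithStats(m.astype(np.uint8))
        for i in range(1,k):
            if st[i,4]>40: print(n,nm,st[i,4],np.percentile(X[l==i],[1,99]).round(4),np.percentile(Y[l==i],[1,99]).round(4))
E
python3 m.py
```

```text
q [ 4.63e-01  7.96e-01  1.25e+00 -1.00e-03  1.10e+00  5.91e-01] pos [0.5715 0.3703 0.0521] rot [-3.1386e+00  2.5000e-03  1.4426e+00] F [0.5 1.9 0.8] t 29.05 op 0.0003 grip 0.9
shift before turn [-1.17  0.09 -0.19] turn [-0.003   0.0025  0.0001] shift after turn [-1.17  0.09 -0.19]
tcp xh 0.12722505281372767
scene stone 560 [-0.0776  0.0702] [-0.0261  0.024 ]
scene jaw 248 [-0.1092  0.1107] [-0.0266  0.0208]
scene tab 45 [0.1021 0.1233] [-0.0181  0.0164]
top stone 837 [-0.0758  0.0718] [-0.0251  0.0244]
top jaw 164 [0.0766 0.1124] [-0.0218  0.0217]
top jaw 112 [-0.1065 -0.0846] [-0.021  0.022]
wrist jaw 145 [0.1363 0.1386] [-0.0066  0.0091]
wrist tab 104 [0.1363 0.1386] [-0.0024  0.0047]
```

Request:
carry_out(deltas=[[-0.15,0.03,-0.05,0,0,0,0],[-0.15,0.03,-0.05,0,0,0,0],[-0.15,0,0,0,0,0,0],[-0.15,0,0,0,0,0,0],[-0.15,0,0,0,0,0,0],[-0.15,0,0,0,0,0,0],[0,0,0,0,0,0,0],[0,0,0,0,0,0,0]])

```text
time: 29.87
tool_pos: [0.5707, 0.3618, 0.0527]
tool_rot: [-3.138, 0.001, 1.443]
contact_force: [-0.1, 5.6, -4.4]
opening: 0.0004
grip_force: 2.6
```

Request:
carry_out(deltas=[[-0.05,0,0,0,0,0,0],[-0.05,0,0,0,0,0,0],[-0.05,0,0,0,0,0,0],[-0.05,0,0,0,0,0,0],[-0.0,0,0,0,0,0,0],[0,0,0,0,0,0,0],[0,0,0,0,0,0,0],[0,0,0,0,0,0,0]])

```text
time: 30.53
tool_pos: [0.5704, 0.3601, 0.0527]
tool_rot: [-3.138, 0.001, 1.443]
contact_force: [-0.8, 6.6, -3.1]
opening: 0.0005
grip_force: 2.9
```

```bash
python3 m.py
```

```text
q [4.490e-01 7.840e-01 1.273e+00 1.000e-03 1.088e+00 5.770e-01] pos [0.5704 0.3601 0.0527] rot [-3.1383e+00  1.1000e-03  1.4426e+00] F [-0.8  6.6 -3.1] t 30.53 op 0.0005 grip 2.9
shift before turn [-0.15  0.06 -0.13] turn [-0.0033  0.0011  0.0001] shift after turn [-0.15  0.06 -0.13]
tcp xh 0.11697113688204208
scene stone 563 [-0.0849  0.063 ] [-0.0255  0.0244]
scene jaw 83 [0.0721 0.103 ] [-0.0219  0.0209]
scene jaw 117 [-0.1082 -0.0616] [-0.0252  0.0242]
scene tab 41 [0.0924 0.111 ] [-0.0176  0.0182]
top stone 837 [-0.0822  0.0647] [-0.0249  0.0247]
top jaw 142 [0.0693 0.1019] [-0.0214  0.0217]
top jaw 127 [-0.1064 -0.0807] [-0.0221  0.0247]
wrist jaw 141 [0.126  0.1283] [-0.0069  0.0089]
wrist jaw 42 [0.0772 0.0848] [0.0001 0.0041]
wrist tab 103 [0.1258 0.1284] [-0.0026  0.0044]
```

Request:
carry_out(deltas=[[-0.05,0,0,0,0,0,0],[-0.05,0,0,0,0,0,0],[0,0,0,0,0,0,0],[0,0,0,0,0,0,0],[0,0,0,0,0,0,0],[0,0,0,0,0,0,0],[0,0,0,0,0,0,0],[0,0,0,0,0,0,0]])

```text
time: 31.35
tool_pos: [0.5703, 0.3591, 0.0527]
tool_rot: [-3.138, 0.001, 1.443]
contact_force: [-0.9, 5.3, -3.9]
opening: 0.0006
grip_force: 3.0
```

Request:
carry_out(deltas=[[-0.05,0,0,0,0,0,0],[0,0,0,0,0,0,0],[0,0,0,0,0,0,0],[0,0,0,0,0,0,0],[0,0,0,0,0,0,0],[0,0,0,0,0,0,0],[0,0,0,0,0,0,0],[0,0,0,0,0,0,0]])

```text
time: 32.02
tool_pos: [0.5703, 0.3591, 0.0528]
tool_rot: [-3.139, 0.0, 1.443]
contact_force: [-0.3, 8.5, -3.9]
opening: 0.0001
grip_force: 3.9
```

Request:
carry_out(deltas=[[-0.05,0,0,0,0,0,0],[-0.05,0,0,0,0,0,0],[0,0,0,0,0,0,0],[0,0,0,0,0,0,0],[0,0,0,0,0,0,0],[0,0,0,0,0,0,0],[0,0,0,0,0,0,0],[0,0,0,0,0,0,0]])

```text
time: 32.68
tool_pos: [0.5703, 0.3591, 0.0528]
tool_rot: [-3.139, -0.001, 1.443]
contact_force: [1.2, 11.6, -5.3]
opening: 0.0007
grip_force: 5.6
```

```bash
python3 m.py
```

```text
q [0.447 0.782 1.278 0.003 1.083 0.574] pos [0.5703 0.3591 0.0528] rot [-3.1392e+00 -1.4000e-03  1.4427e+00] F [ 1.2 11.6 -5.3] t 32.68 op 0.0007 grip 5.6
shift before turn [-0.04  0.06 -0.12] turn [-0.0024 -0.0014  0.0002] shift after turn [-0.04  0.06 -0.12]
tcp xh 0.11593462440677034
scene stone 569 [-0.0856  0.0621] [-0.0256  0.0241]
scene jaw 80 [0.0719 0.102 ] [-0.0229  0.0209]
scene jaw 128 [-0.1092 -0.0274] [-0.0258  0.0228]
top stone 837 [-0.0838  0.0637] [-0.0248  0.0247]
top jaw 140 [0.0686 0.0972] [-0.0213  0.0215]
top jaw 117 [-0.1065 -0.075 ] [-0.0214  0.0247]
wrist jaw 142 [0.1249 0.1273] [-0.0069  0.0088]
wrist jaw 42 [0.076  0.0835] [0.0001 0.0041]
wrist tab 102 [0.1249 0.1274] [-0.0026  0.0044]
```

Force climbs with no more motion: snug. Back off and lift clear.

Request:
carry_out(deltas=[[0.3,0,0,0,0,0,0],[0.7,0,0,0,0,0,0],[1,0,0,0,0,0,0],[0,0,0,0,0,0,0],[0,0,-2,0,0,0,0],[0,0,-3,0,0,0,0],[0,0,-3,0,0,0,0],[0,0,-3,0,0,0,0]])

```text
time: 33.5
tool_pos: [0.5731, 0.3768, 0.1641]
tool_rot: [-3.138, 0.003, 1.443]
contact_force: [0.7, -0.4, 0.1]
opening: 0.0007
grip_force: 0.0
```

Request:
carry_out(deltas=[[0.5,-2,-2,0,0,0,0],[0.5,-2,-2,0,0,0,0],[0,0,0,0,0,0,0],[0,0,0,0,0,0,0],[0,0,0,0,0,0,0],[0,0,0,0,0,0,0],[0,0,0,0,0,0,0],[0,0,0,0,0,0,0]])

```text
time: 34.17
tool_pos: [0.5352, 0.3916, 0.2018]
tool_rot: [-3.137, 0.003, 1.442]
contact_force: [0.3, -0.7, -0.8]
opening: 0.0004
grip_force: 0.0
```

```bash
python3 m.py; python3 -c "
from h import *
c=cams.read_camera('scene'); cv2.imwrite('pics/s7.png',cv2.resize(c['image'][90:310,150:430],None,fx=2.6,fy=2.6))"
```

```text
q [ 0.516  0.628  1.141 -0.     1.378  0.645] pos [0.5352 0.3916 0.2018] rot [-3.1371  0.0034  1.4417] F [ 0.3 -0.7 -0.8] t 34.17 op 0.0004 grip 0.0
shift before turn [-2.76  4.03 14.77] turn [-0.0045  0.0034 -0.0007] shift after turn [-2.82  3.96 14.78]
tcp xh 0.14367797612932148
scene stone 563 [-0.0858  0.0626] [-0.0255  0.024 ]
scene jaw 81 [0.0713 0.1011] [-0.0222  0.0208]
scene jaw 103 [-0.1081 -0.0839] [-0.0221  0.0235]
top stone 831 [-0.084   0.0639] [-0.0246  0.0246]
top jaw 146 [0.0684 0.1019] [-0.0216  0.0218]
top jaw 116 [-0.1065 -0.0806] [-0.0215  0.0249]
wrist stone 110 [0.1041 0.106 ] [-0.0158  0.0184]
wrist jaw 154 [0.0967 0.1052] [-0.0207  0.0226]
wrist tab 105 [0.1033 0.106 ] [-0.0164  0.0177]
```

View pics/s7.png

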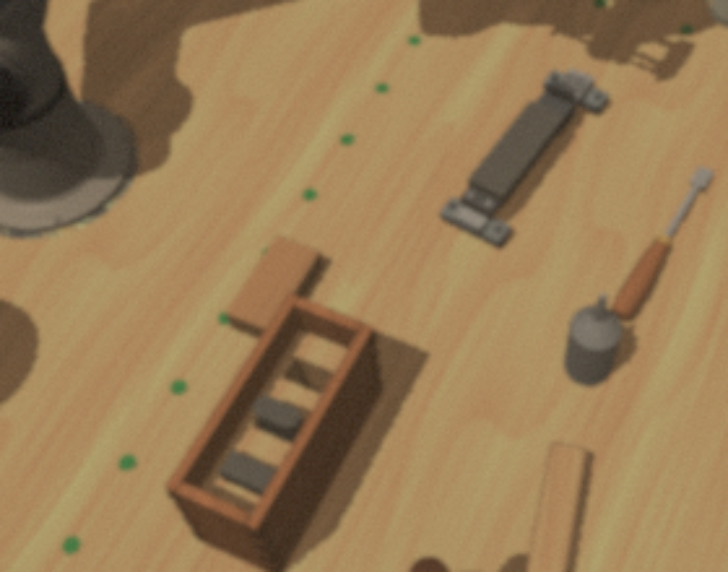

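The picture shows the stone flat between both jaws, from (485,190) to (565,100) px. The other stones and the tools have not moved, and the tab's outer face is at about x = 0.1055 m, matching the 0.040 jaw value.

```bash
python3 -c "
from h import *
print(robot.hand_in())"
```

```text
the job is handed in; nothing more can be done
None
```

The long stone lies flat and centred on the holder bar, held snug between both jaws. Nothing was dropped, the other stones and tools look undisturbed in the last picture, and the job was handed in at about 34 s with the arm clear; no verdict was returned.

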